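Stow the salt tub and screw its lid down snug

ROBOT

A 7-joint arm with a two-finger parallel gripper is mounted at the origin on the work surface. World frame = base frame: x ahead of the robot, y to its left, z up, the work surface at z = 0. Lengths are in m, angles in rad, forces in N, time in s.
With the tool pointing down it reaches from about 0.425 to 1.025 m from the base axis. Payload 9.4 kg.
Tool frame: the origin (TCP) lies between the finger pads; the fingertips stand 25 mm ahead of it and the grasp point (between the pads) lies 6 mm ahead of it (env.tip_extent is the distance from the TCP to the fingertips, in m); z points along the fingers, y is the direction in which the jaws open and shut (so a half turn about z gives the same grasp; the last joint's range is limited). The gripper opens to 93 mm and grips with 3 to 60 N. Pads are 15 mm wide; open, the fingers measure 128 mm over their backs; the gripper's body (75 mm by 188 mm) begins 65 mm behind the grasp point.
Start: joints at [1.19, 0.599, -0.003, 1.599, 0.002, 0.943, -0.08], TCP at [0.217, -0.692, 0.244] pointing down, gripper open.
Joint ranges: [-2.57, 2.57], [-0.35, 1.97], [-1.29, 1.29], [0.11, 2.56], [-1.05, 4.19], [0.11, 1.86], [-2.63, 2.63]. Speed limits (rad/s): [2.22, 2.22, 3.01, 3.01, 3.14, 3.14, 3.14].

INTERFACE

Orientations are given as a unit quaternion [w, x, y, z].
In Python, from workcell import status, camera, env, nets gives the robot as it stands. The module is installed in compiled form; this text tells all that it offers.
- The arm moves only by the shell command python3 -m jog 'ROWS' [OPENING]. ROWS is JSON, a list of rows, each a list of 4 numbers: the shift along the tool's x, y, z in m, then the turn about the tool's z in rad. A call has 1 to 12 rows; each row is the pose to reach, as a shift and turn from the pose commanded when the call began, along the tool's axes at that moment; what a row does not reach only later rows make up. A row lasts 1/8 s, in which the tool goes at most 62.5 mm and 10.7 degrees, less where a joint would pass 70% of its speed; a pose out of reach is approached as far as the arm can. A call with a gripper value outside its range is refused whole. OPENING is the gripper command: -1 is fully open, 1 is shut, values between are in proportion, set as the call begins (- or left out, the last holds). The fingers move at their own pace and stop on an object; the grip force is fixed at half the most. Time passes only in rows, so rows that repeat a pose let the fingers close. It gives the time, the measured TCP pose, the force and the opening at its end, in the units of the state.
- status.sense(): the state, without advancing time (a new reading comes with each control period).
- camera(name): name is "side" or "top" or "wrist"; returns a dict with "img" (400x640x3 uint8, red, green, blue), "K" (3x3 intrinsics, pixels), "rvec" (rotation vector, rad) and "tvec" (3), from world to camera coordinates, as OpenCV has them; the wrist camera has in their place "T_tool_cam" (4x4, takes a point from camera to tool coordinates, whose origin is the TCP and whose axes are the flange's). Camera axes: x right, y down, z forward; pixel columns grow to the right and rows downward; lengths in m; the calibration is good to about 2 mm. A picture is of the moment at which its call begins: read the wrist's pose just before it. There is no depth.
- env.sign_off(): hands the job in, once; it reports no verdict.
Trained networks look in a picture, given as the dict that the camera call returned (one of the last four; its "shot" number tells which), for a name from the list of things; names that differ only in an ending like _2 or _b are one class to them, and where a whole thing is asked for, a point or a joint stands for the part that bears it (a point fixed in the world has none). Each returns a list of dicts, best first, with "score" (0 to 1); they miss things now and then, are a little off and sometimes report something else, mostly with a low value. They report only what shows in the picture. A call takes as long as a camera call. They do not tell look-alikes from the thing itself.
- nets.outline_of(target, picture): "mask" (400x640 bool, what is visible of it).
- nets.mark_of(target, picture): "at" ([x, y, z] in m, in world coordinates, good to about 4 mm: a listed point, or the origin of a listed thing).
The state is a dict: "t": time; "joints": joint angles; "dq": joint speeds; "joint_torque": joint torques, N m; "tcp_pos": TCP position; "orientation": TCP orientation; "contact_force": force on the tool from outside, world axes, zero at the start; "ft_torque": the same for the moment, N m; "finger_gap": finger opening in m.
Only numpy, scipy, OpenCV 4.12 (cv2) and the standard library are available. Lean on these libraries where they do the work, as an engineer would, in place of code of your own. Each camera call takes 0.05 s, during which the arm holds its last target.

TASK

Stand the square salt tub in the rack's empty square pocket, sitting on the pocket's floor, then screw its loose lid down clockwise until it is snug on its seal: feel for the turning resistance to rise, stop there, and do not overtighten it. Leave everything else where it is and let go at the end.

Things in the scene. Friction and masses are not known exactly. Their poses are not given: they have to be found in the camera images.
- tub: Salt tub of 0.35 to 0.55 kg, loose: square white plastic body 58 x 58 x 84 mm, flat square shoulder at 84 mm, then a 45 mm round neck under the screw lid. Origin: centre of its underside; z up, x and y square to its faces. Best taken across two opposite faces, 65 to 75 mm up, clear of the rack when seated. It fits the pocket in any of four turns; the pocket's walls keep it from spinning.
- lid: Ribbed white screw lid on the tub, 53 mm across, 21 mm tall. Origin: centre of its underside, 88 to 91 mm above the tub's; z up. Clockwise from above lowers it 0.6 mm per rad. It turns freely (0.05 N m) for 0.1 to 0.4 turn; then the seal touches and torque climbs steeply: snug, 0.3 rad on, when slow turning takes 0.4 N m more than free; too loose under 0.3, overtight past 0.55. It stays as left.
- pocket (a point): Centre of the empty pocket's floor, 4 mm above the cart top; z up, x and y square to the walls. The pocket is 63 mm square, its flared lip 44 mm above the cart top. It is at one end of a fixed stainless rack, 130 x 300 x 36 mm, which runs on 250 mm along the point's +y and 50 mm along -y.
- shaker: Bystander: round steel shaker, 54 mm across and 100 mm tall, standing in the rack's other pocket, 105 mm along +y from the empty one. Origin: centre of its underside.
- board: Bystander: wooden board 110 x 15 x 210 mm, upright in the rack's slot 199 mm along +y from the empty pocket. Origin: centre of its lower edge.
- bowl: Bystander: glass bowl, 110 mm across, 48 mm tall, on the cart top. Origin: centre of its underside.
- round_tub: Bystander: round closed white tub with a flat press-on lid, 98 mm across, 72 mm tall. Origin: centre of its underside.
- fork: Bystander: black two-tined grill fork, 345 mm long, lying on the robot's side of the cart top. Origin: middle of its length; x runs to the tines.
- skewer: Bystander: flat steel skewer with a ring, 385 mm long, lying near the cart's far edge. Origin: about its middle; x runs to the point.
- tongs: Bystander: steel tongs, 300 mm long, lying on the robot's left. Origin: middle of their length; x runs to the tips.
Things that resemble listed ones, but are neither listed nor needed, are in the scene too. What is shaped like the tub but green or red is not meant.

How it is judged:
On the way, in this order (a step that is already met when the one before it is completed fails the run):
1. the tub stands on the floor of the empty pocket, its lid still loose (horizontal distance between tub and pocket below 0.006 m and z of tub in the frame of pocket below 0.004 m and angle between tub's own z axis and vertical below 0.06 rad and contact force between lid and tub below 5 N), for 0.2 s.
2. in the pocket, the lid is screwed down on its seal (horizontal distance between tub and pocket below 0.006 m and z of tub in the frame of pocket below 0.004 m and angle between tub's own z axis and vertical below 0.06 rad and contact force between lid and tub above 6 N), for 0.2 s.
At the end, for the whole second after the job is handed in: the tub stands at rest in the empty pocket, within 6 mm of its centre, within 4 mm of its floor and upright to 0.06 rad, and its lid bears on the rim with 6 to 45 N (snug, not overtightened) (all of step 2 and linear speed of tub below 0.01 m/s and contact force between lid and tub below 45 N); the robot touches nothing.
It fails at once if the lid is forced far past snug: it bears on the tub's rim with more than 70 N (contact force between lid and tub above 70 N).
It fails at once if a bystander is shifted by more than 30 mm (distance of any of shaker, board, bowl, round_tub, fork, skewer, tongs from where it was at the start of the episode above 0.03 m).
It also fails if it takes over 67 s, if anything falls off the work surface, if the arm or the gripper's body presses on something with over 40 N, if the wrist force passes 120 N, or if a joint passes its speed limit or range.

## Working session

There is one attempt and no reset: what is moved stays moved. The work goes in short steps, Python scripts to look and compute and a shell command to move; the robot and the scene stay as the last step left them, time stands still between calls to the robot, and variables do not carry over. Pictures are saved under pics/ and viewed, and the job is handed in when it is done.

```bash
mkdir -p pics; cat > h.py <<'E'
from workcell import status, camera, env, nets
import numpy as np, cv2
def save(n,p): cv2.imwrite('pics/'+n+'.png',p['img'][:,:,::-1])
E
python3 - <<'E'
from h import *
s=status.sense()
for k,v in s.items(): print(k,np.round(v,4))
for c in ['top','side']:
    p=camera(c); save(c+'0',p)
    print(c,cv2.Rodrigues(p['rvec'])[0].round(3).tolist(),np.round(p['tvec'],3),p['K'][0])
    for n in ['tub','lid','pocket','shaker','board','bowl','round_tub']:
        print(n,[(np.round(d['at'],4).tolist(),round(d['score'],2)) for d in nets.mark_of(n,p)][:4])
E
```

```text
t 0.0
joints [ 1.1903  0.6001 -0.0025  1.6001  0.0018  0.9429 -0.0798]
dq [-0.0003  0.0009 -0.0018 -0.0008  0.      0.0009  0.0011]
joint_torque [-2.00000e-04 -7.65080e+01  1.49730e+00 -2.52341e+01 -5.24000e-02
  1.70000e-02  2.00000e-04]
tcp_pos [ 0.2167 -0.6914  0.2428]
orientation [-7.000e-04  9.885e-01  1.513e-01 -2.000e-04]
contact_force [ 0.354  -0.2755 -0.1771]
ft_torque [-0.0207  0.0369  0.0294]
finger_gap 0.0934
top [[0.004, -1.0, 0.025], [-0.993, -0.007, -0.12], [0.12, -0.024, -0.992]] [0.009 0.542 1.284] [448.97671871   0.         316.16262333]
tub [([0.4848, -0.3231, -0.0007], 0.93), ([0.631, -0.3186, 0.0048], 0.72), ([0.3746, -0.3877, -0.0023], 0.58), ([0.5347, 0.119, 0.0031], 0.52)]
lid [([0.4842, -0.3192, 0.0891], 0.89), ([0.3748, -0.3843, 0.0937], 0.62), ([0.6344, -0.3116, 0.0904], 0.57)]
pocket [([0.5351, 0.1164, 0.0042], 0.8)]
shaker [([0.5164, 0.2234, 0.0055], 0.78)]
board [([0.5034, 0.3116, 0.0008], 0.93)]
bowl [([0.6303, -0.1325, 0.0022], 0.61)]
round_tub [([0.7776, 0.0908, -0.0044], 0.61)]
side [[1.0, -0.011, -0.019], [-0.021, -0.685, -0.728], [-0.005, 0.728, -0.685]] [-0.526  0.097  1.186] [444.21351911   0.         326.78992416]
tub [([0.4854, -0.3229, -0.003], 0.95), ([0.6288, -0.3139, 0.0025], 0.66), ([0.3757, -0.3801, 0.0019], 0.57)]
lid [([0.3793, -0.3849, 0.0968], 0.97), ([0.4823, -0.3243, 0.0875], 0.79), ([0.6331, -0.321, 0.0923], 0.63)]
pocket [([0.5317, 0.116, 0.0029], 0.86)]
shaker [([0.52, 0.2209, 0.0038], 0.65)]
board [([0.4995, 0.3199, 0.0044], 0.82)]
bowl [([0.6293, -0.1312, -0.0021], 0.96)]
round_tub [([0.769, 0.0865, -0.0019], 0.82), ([0.6345, -0.1327, 0.0001], 0.27)]
```

View pics/top0.png

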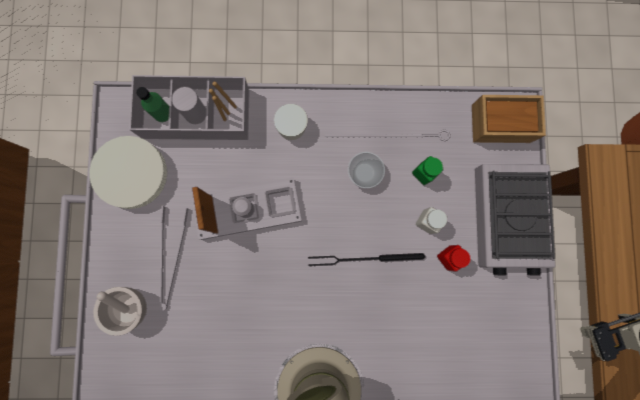

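View pics/side0.png

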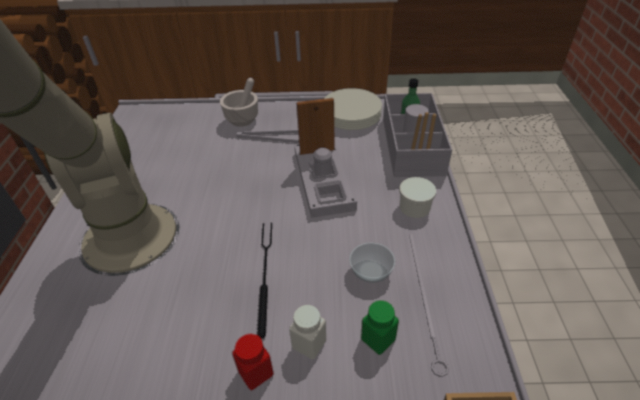

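The white tub is the middle one of the three, at about (433,220) in top and (308,330) in side, between the green and the red one. The empty pocket is at (283,202) in top. I'll move above the tub for a wrist view.

```bash
cat >> h.py <<'E'
from scipy.spatial.transform import Rotation as R
def pose():
    s=status.sense(); q=s['orientation']; return np.array(s['tcp_pos']),R.from_quat([q[1],q[2],q[3],q[0]]).as_matrix(),s
def shift(target):
    p,M,s=pose(); return M.T@(np.array(target)-p)
def rep():
    p,M,s=pose(); print('t',round(s['t'],2),'tcp',p.round(4),'yawx',round(np.arctan2(M[1,0],M[0,0]),4),'zax',M[:,2].round(4),'F',np.round(s['contact_force'],2),'T',np.round(s['ft_torque'],3),'gap',round(s['finger_gap'],4),'q7',np.round(s['joints'],3)[[0,6]])
E
python3 - <<'E'
from h import *
rep(); print(shift([0.485,-0.323,0.33]))
p=camera('wrist'); print(p['T_tool_cam'].round(3),p['K'])
E
```

```text
t 0.8 tcp [ 0.2169 -0.6918  0.2436] yawx 0.3038 zax [-0. -0. -1.] F [ 0.26  0.28 -0.29] T [-0.001  0.007  0.011] gap 0.0931 q7 [ 1.19 -0.08]
[ 0.36618137 -0.27170013 -0.08638432]
[[-0.001 -0.967 -0.254  0.07 ]
 [ 1.    -0.001  0.     0.   ]
 [-0.001 -0.254  0.967 -0.141]
 [ 0.     0.     0.     1.   ]] [[300.09783522   0.         322.21940821]
 [  0.         300.09783522 196.63715471]
 [  0.           0.           1.        ]]
```

```bash
python3 -m jog '[[0.045,-0.034,-0.04,0],[0.09,-0.068,-0.086,0],[0.366,-0.272,-0.086,0],[0.366,-0.272,-0.086,0],[0.366,-0.272,-0.086,0],[0.366,-0.272,-0.086,0],[0.366,-0.272,-0.086,0],[0.366,-0.272,-0.086,0],[0.366,-0.272,-0.086,0],[0.366,-0.272,-0.086,0],[0.366,-0.272,-0.086,0]]' -1
python3 - <<'E'
from h import *
rep()
p=camera('wrist'); save('w1',p)
P,M,s=pose(); T=p['T_tool_cam']
for n in ['tub','lid']:
    print(n,[(np.round(d['at'],4).tolist(),round(d['score'],2)) for d in nets.mark_of(n,p)][:4])
o=nets.outline_of('tub',p)
for i,d in enumerate(o[:3]): print(d['score'],d['mask'].sum(),np.argwhere(d['mask']).mean(0))
E
```

```text
t: 2.22
tcp_pos: [0.4838, -0.3242, 0.3296]
orientation: [0.0, 0.989, 0.15, -0.0]
contact_force: [-0.5, 0.8, -0.1]
finger_gap: 0.0933
t 2.23 tcp [ 0.4838 -0.3242  0.3296] yawx 0.3015 zax [-4.e-04 -5.e-04 -1.e+00] F [-0.45  0.84 -0.11] T [-0.003 -0.007  0.009] gap 0.0933 q7 [ 0.553 -0.813]
tub [([0.4843, -0.3243, 0.0005], 0.82), ([0.3755, -0.3855, -0.0026], 0.72), ([0.6363, -0.3133, -0.0044], 0.65)]
lid [([0.3777, -0.3813, 0.0881], 0.91), ([0.6296, -0.3135, 0.0892], 0.79), ([0.4803, -0.3194, 0.0878], 0.59)]
0.76 2995 [ 54.63305509 351.15759599]
0.69 2145 [248.64335664 338.97529138]
0.62 2117 [170.59282003 321.36608408]
```

View pics/w1.png

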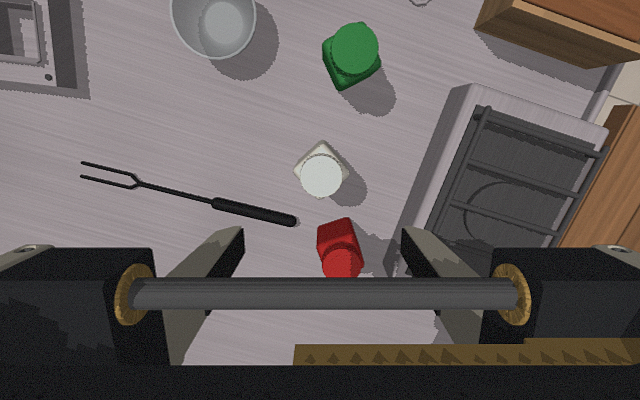

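```bash
cat >> h.py <<'E'
def proj(p,pts,P=None,M=None):
    if 'T_tool_cam' in p:
        T=p['T_tool_cam']; X=((np.asarray(pts)-P)@M-T[:3,3])@T[:3,:3]
    else: X=np.asarray(pts)@cv2.Rodrigues(np.array(p['rvec'],float))[0].T+np.ravel(p['tvec'])
    u=X@np.array(p['K']).T; return u[:,:2]/u[:,2:]
def tubsil(p,x,y,yaw,z0,P,M,S=4):
    c,s_=np.cos(yaw),np.sin(yaw); m=np.zeros((400*S,640*S),np.uint8)
    b=np.array([[i*.029*c-j*.029*s_+x,i*.029*s_+j*.029*c+y] for i,j in [(1,1),(-1,1),(-1,-1),(1,-1)]])
    pts=np.vstack([np.c_[b,np.full(4,z0)],np.c_[b,np.full(4,z0+.084)]])
    a=np.linspace(0,2*np.pi,40); r=.0265
    cir=np.vstack([np.c_[x+r*np.cos(a),y+r*np.sin(a),np.full(40,z)] for z in (z0+.09,z0+.111)])
    for q in (pts,cir):
        h=cv2.convexHull((proj(p,q,P,M)*S).astype(np.float32)); cv2.fillConvexPoly(m,h.astype(np.int32),1)
    return cv2.resize(m*255,(640,400),interpolation=cv2.INTER_AREA)/255.
def fit(p,mask,x0,z0=0,P=None,M=None):
    from scipy.optimize import minimize
    best=None
    for y0 in np.arange(0,np.pi/2,np.pi/12):
        f=lambda v: np.abs(tubsil(p,v[0],v[1],v[2],z0,P,M)-mask).sum()
        r=minimize(f,[x0[0],x0[1],y0],method='Nelder-Mead',options=dict(initial_simplex=[[x0[0],x0[1],y0],[x0[0]+.006,x0[1],y0],[x0[0],x0[1]+.006,y0],[x0[0],x0[1],y0+.2]],maxiter=80))
        print(r.x.round(4),round(r.fun,1))
        if best is None or r.fun<best.fun: best=r
    return best.x
E
python3 - <<'E'
from h import *
for c in ['wrist','top','side']:
    P,M,s=pose(); p=camera(c)
    o=nets.outline_of('tub',p)
    uv=proj(p,[[.484,-.3235,.06]],P,M)[0]
    d=min(o,key=lambda d:np.hypot(*(np.argwhere(d['mask']).mean(0)[::-1]-uv)))
    print(c,uv,d['score'],d['mask'].sum())
    v=fit(p,d['mask'].astype(float),[.484,-.3235],0,P,M)
    if c=='wrist':
        im=p['img'][:,:,::-1].copy(); 
        cs,_=cv2.findContours((tubsil(p,*v,0,P,M)>.5).astype(np.uint8),0,1); cv2.drawContours(im,cs,-1,(0,0,255),1)
        u,w=uv.astype(int); cv2.imwrite('pics/fit1.png',cv2.resize(np.hstack([im[w-50:w+50,u-50:u+50],p['img'][w-50:w+50,u-50:u+50,::-1]]),(800,400),interpolation=0))
E
```

```text
wrist [321.84798405 170.39391082] 0.9 2123
[ 0.4847 -0.3236 -0.5324] 141.2
[ 0.4844 -0.3236  1.0302] 137.7
[ 0.4844 -0.3237  1.0224] 141.8
[ 0.4848 -0.3238  1.0476] 141.1
[ 0.4846 -0.3235  1.0497] 144.0
[ 0.4844 -0.3239  1.0381] 142.7
top [432.95585314 220.18716979] 0.7 416
[ 0.4822 -0.3154 -0.1677] 238.6
[ 0.4785 -0.3181  0.7958] 232.0
[ 0.4785 -0.3196  0.8382] 232.9
[ 0.4796 -0.3213  0.9555] 237.1
[ 0.4816 -0.319   1.0418] 236.2
[ 0.4835 -0.3207  1.2701] 234.2
side [307.59269865 329.22554374] 0.69 1451
[ 0.4848 -0.3239 -0.2736] 189.8
[ 0.4834 -0.3248  0.5041] 245.6
[ 0.483  -0.3232  0.8081] 241.0
[ 0.4846 -0.3254  1.3358] 192.1
[ 0.4847 -0.3238  1.2892] 185.3
[ 0.4844 -0.3237  1.2866] 189.3
```

```bash
ls pics
```

```text
fit1.png
side0.png
top0.png
w1.png
```

View pics/fit1.png

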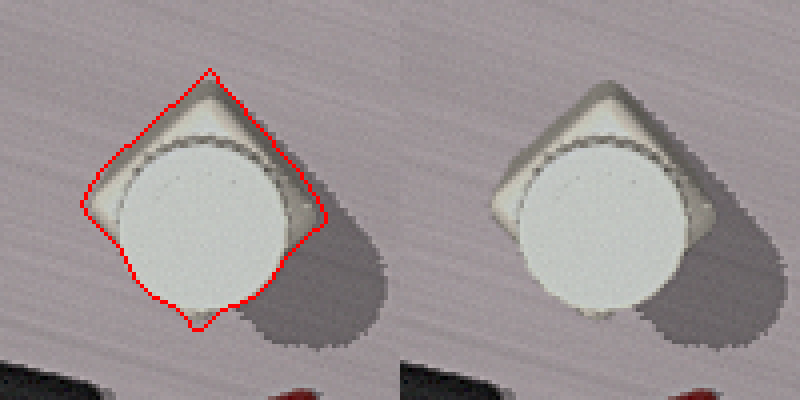

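```bash
python3 -m jog '[[0,0,0.05,-0.18],[0,0,0.07,-0.36],[0,0,0.07,-0.54],[0,0,0.07,-0.734],[0,0,0.07,-0.734],[0,0,0.07,-0.734]]' -1
python3 - <<'E'
from h import *
rep(); 
P,M,s=pose(); p=camera('wrist'); save('w2',p)
o=nets.outline_of('tub',p)
uv=proj(p,[[.4845,-.3237,.06]],P,M)[0]
d=min(o,key=lambda d:np.hypot(*(np.argwhere(d['mask']).mean(0)[::-1]-uv)))
v=fit(p,d['mask'].astype(float),[.4845,-.3237],0,P,M)
im=p['img'][:,:,::-1].copy(); 
cs,_=cv2.findContours((tubsil(p,*v,0,P,M)>.5).astype(np.uint8),0,1); cv2.drawContours(im,cs,-1,(0,0,255),1)
u,w=uv.astype(int); cv2.imwrite('pics/fit2.png',cv2.resize(im[max(w-60,0):w+80,u-80:u+80],None,fx=4,fy=4,interpolation=0))
print(shift([v[0],v[1],0.076]))
E
```

```text
t: 3.48
tcp_pos: [0.4847, -0.3229, 0.2597]
orientation: [0.0, 0.869, 0.494, 0.0]
contact_force: [-0.0, -1.1, 0.3]
finger_gap: 0.093
t 3.48 tcp [ 0.4847 -0.3229  0.2597] yawx 1.0337 zax [ 1.e-04 -0.e+00 -1.e+00] F [-0.02 -1.07  0.29] T [-0.023 -0.017  0.024] gap 0.093 q7 [ 0.68  -0.197]
[ 0.4846 -0.323  -0.5618] 242.3
[ 0.4845 -0.3229  0.9991] 241.7
[ 0.4841 -0.3237  0.995 ] 242.4
[ 0.4844 -0.3235  0.9813] 238.5
[ 0.4844 -0.3233  0.9989] 245.4
[ 0.4845 -0.3232  1.0158] 245.5
[-7.40727283e-04  3.36901742e-05  1.83693948e-01]
```

View pics/fit2.png

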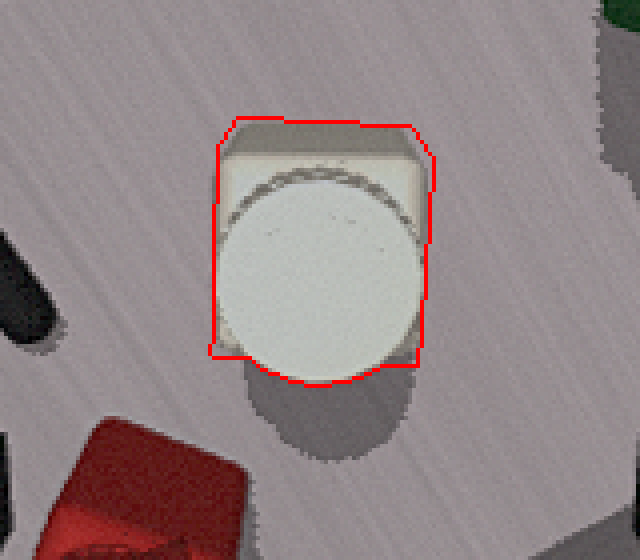

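The tub's edges lie square to the image, so the jaws are aligned with its faces and the tool is centred. Descending and gripping.

```bash
python3 -m jog '[[0,0,0.05,0],[0,0,0.1,0],[0,0,0.15,0],[0,0,0.175,0],[0,0,0.184,0],[0,0,0.184,0],[0,0,0.184,0]]' -1
python3 -m jog '[[0,0,0,0],[0,0,0,0],[0,0,0,0],[0,0,0,0],[0,0,0,0],[0,0,0,0]]' 1
python3 -c "from h import *;rep()"
```

```text
t: 4.45
tcp_pos: [0.4854, -0.3231, 0.0768]
orientation: [0.001, 0.868, 0.496, 0.0]
contact_force: [-0.2, -0.1, 0.1]
finger_gap: 0.0931
t: 5.2
tcp_pos: [0.4845, -0.3227, 0.0757]
orientation: [-0.0, 0.868, 0.496, -0.0]
contact_force: [-3.4, 0.4, 3.3]
finger_gap: 0.0578
t 5.2 tcp [ 0.4845 -0.3227  0.0757] yawx 1.0377 zax [-5.e-04  1.e-04 -1.e+00] F [-3.38  0.36  3.35] T [ 0.15   0.578 -0.007] gap 0.0578 q7 [ 0.612 -0.298]
```

```bash
python3 -m jog '[[0,0,-0.03,0],[0,0,-0.09,0],[0,0,-0.15,0],[0.02,-0.007,-0.2,0],[0.07,-0.025,-0.2,-0.11],[0.12,-0.042,-0.2,-0.23],[0.17,-0.06,-0.2,-0.35],[0.22,-0.077,-0.2,-0.47],[0.27,-0.095,-0.2,-0.59],[0.31,-0.109,-0.2,-0.69],[0.31,-0.109,-0.2,-0.69],[0.31,-0.109,-0.2,-0.69]]'
python3 - <<'E'
from h import *
rep(); 
P,M,s=pose(); p=camera('wrist'); save('w3',p)
for n in ['pocket','tub','lid','shaker','board']: print(n,[(np.round(d['at'],4).tolist(),round(d['score'],2)) for d in nets.mark_of(n,p)][:4])
p=camera('top')
for n in ['pocket','tub','lid','shaker','board']: print(n,[(np.round(d['at'],4).tolist(),round(d['score'],2)) for d in nets.mark_of(n,p)][:4])
E
```

```text
t: 6.7
tcp_pos: [0.5479, -0.001, 0.275]
orientation: [-0.0, 0.65, 0.76, -0.001]
contact_force: [-0.0, -0.6, -4.9]
finger_gap: 0.0581
t 6.7 tcp [ 0.5479 -0.001   0.275 ] yawx 1.7271 zax [-1.4e-03 -5.0e-04 -1.0e+00] F [-0.04 -0.62 -4.87] T [-0.018 -0.239  0.073] gap 0.0581 q7 [ 0.277 -0.213]
pocket [([0.538, 0.1214, 0.0015], 0.95)]
tub [([0.5466, -0.0061, 0.1998], 0.71)]
lid [([0.5469, -0.0006, 0.2836], 0.94)]
shaker []
board []
pocket [([0.5325, 0.1179, 0.0027], 0.73)]
tub [([0.3763, -0.3871, -0.001], 0.96), ([0.631, -0.3214, 0.0024], 0.58), ([0.5, 0.3139, 0.0034], 0.36)]
lid [([0.372, -0.384, 0.0932], 0.58), ([0.6335, -0.3148, 0.0905], 0.52)]
shaker []
board [([0.5008, 0.3126, -0.0005], 0.76), ([0.5352, 0.122, 0.0046], 0.23)]
```

View pics/w3.png

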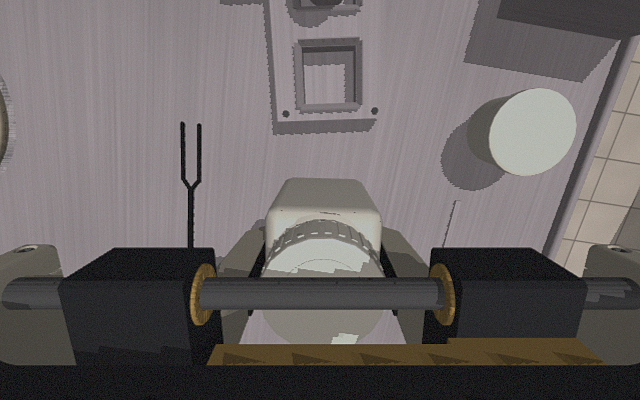

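```bash
cat > ov.py <<'E'
from h import *
import sys
x,y,yaw=map(float,sys.argv[1:4]); cam=sys.argv[4]; out=sys.argv[5]
P,M,s=pose(); p=camera(cam); im=p['img'][:,:,::-1].copy()
c,sn=np.cos(yaw),np.sin(yaw)
def W(pts): pts=np.array(pts); return np.c_[x+c*pts[:,0]-sn*pts[:,1],y+sn*pts[:,0]+c*pts[:,1],pts[:,2]]
S=5; uv=proj(p,[[x,y,.03]],P,M)[0]; o=np.array([int(uv[0])-65,max(int(uv[1])-60,0)])
cr=cv2.resize(im[o[1]:o[1]+110,o[0]:o[0]+130],None,fx=S,fy=S,interpolation=0)
def poly(pts,col): cv2.polylines(cr,[(((proj(p,W(pts),P,M)-o)+.5)*S).astype(np.int32)],True,col,1)
h=.0315
poly([(-h,-h,.004),(h,-h,.004),(h,h,.004),(-h,h,.004)],(0,0,255))
poly([(-h,-h,.04),(h,-h,.04),(h,h,.04),(-h,h,.04)],(0,255,0))
for z,col in ((.0,(255,0,0)),(.036,(255,255,0)),): poly([(-.065,-.05,z),(.065,-.05,z),(.065,.25,z),(-.065,.25,z)],col)
cv2.imwrite('pics/'+out+'.png',cr)
E
python3 ov.py 0.535 0.118 0.157 wrist ov1
```

```text
(no output)
```

View pics/ov1.png

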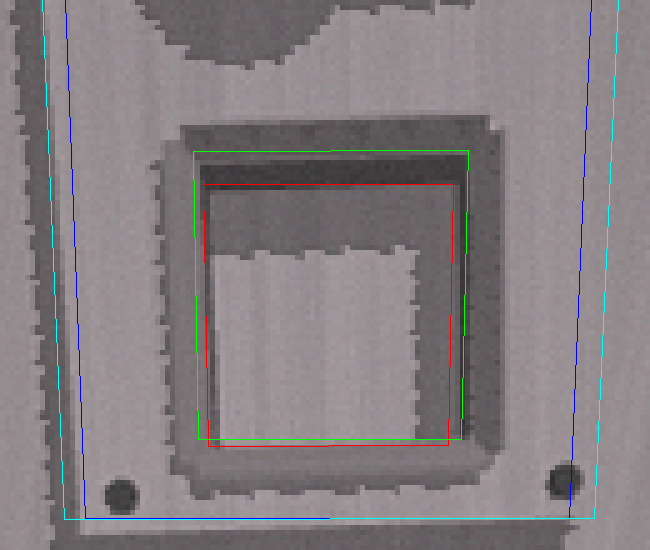

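```bash
python3 ov.py 0.537 0.117 0.187 wrist ov2
```

```text
(no output)
```

View pics/ov2.png

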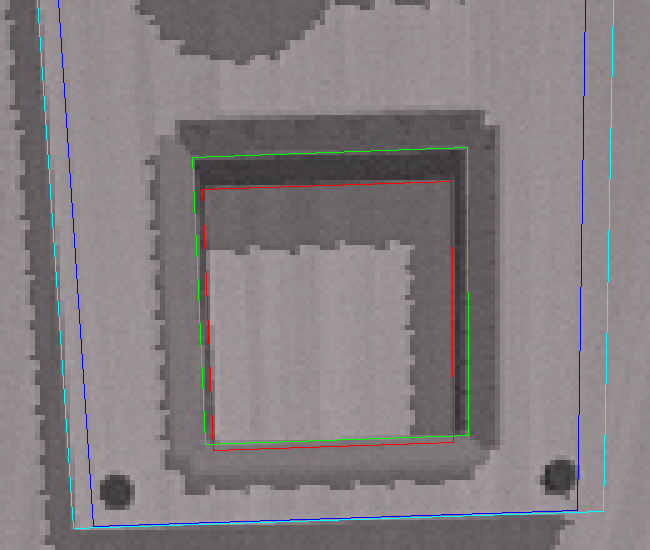

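```bash
sed -i 's/^S=5;/S=5 if cam=="wrist" else 9;/; s/int(uv\[0\])-65,max(int(uv\[1\])-60,0)/int(uv[0])-(65 if S==5 else 40),max(int(uv[1])-(60 if S==5 else 30),0)/; s/im\[o\[1\]:o\[1\]+110,o\[0\]:o\[0\]+130\]/im[o[1]:o[1]+(110 if S==5 else 60),o[0]:o[0]+(130 if S==5 else 80)]/' ov.py; python3 ov.py 0.5373 0.117 0.187 top ovt;python3 ov.py 0.5373 0.117 0.187 side ovs
```

```text
(no output)
```

View pics/ovt.png

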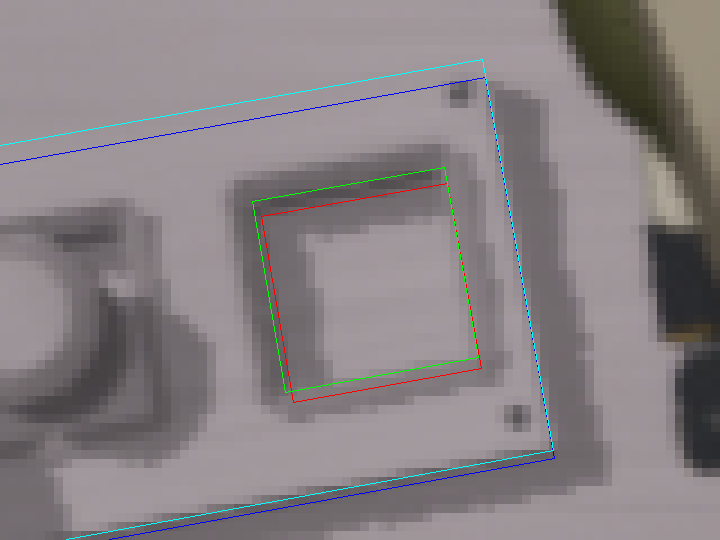

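View pics/ovs.png

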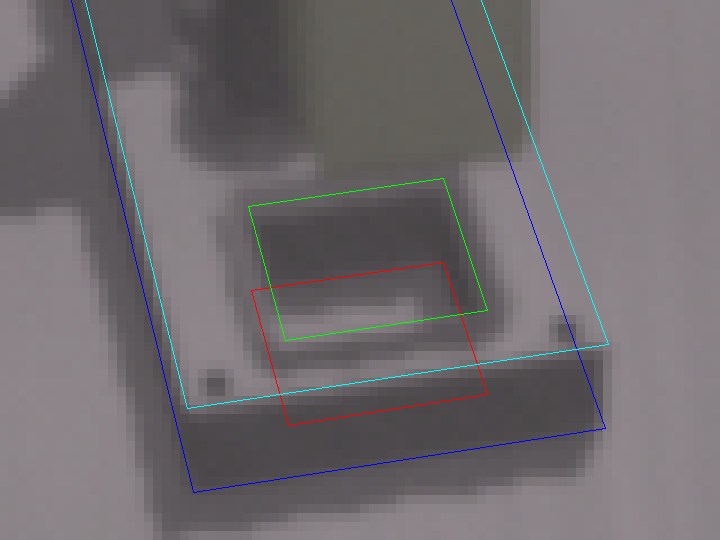

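```bash
python3 - <<'E'
from h import *
rep()
P,M,s=pose(); p=camera('wrist')
for n,pt in (('tub',[P[0],P[1],.25]),('lid',[P[0],P[1],.30])):
    d=nets.outline_of(n,p)[0]; m=d['mask']; ys,xs=np.nonzero(m); print(n,d['score'],xs.min(),xs.max(),ys.min(),ys.max())
    for r in range(ys.min()+4,ys.max(),8): print(r,xs[ys==r].min(),xs[ys==r].max(),end=' | ')
    print()
print(proj(p,[P-M[:,2]*.0,P+[0,0,.035],P-[0,0,.076]],P,M))
im=p['img'][170:370,220:430,::-1]; cv2.imwrite('pics/held.png',cv2.resize(im,None,fx=3.5,fy=2.9,interpolation=0))
E
```

```text
t 7.5 tcp [ 5.484e-01 -3.000e-04  2.756e-01] yawx 1.7279 zax [ 0.  0. -1.] F [ 0.15  0.59 -3.37] T [-0.014 -0.157  0.065] gap 0.058 q7 [ 0.277 -0.213]Traceback (most recent call last):
  File "<stdin>", line 5, in <module>
IndexError: list index out of range
```

```bash
python3 - <<'E'
from h import *
P,M,s=pose(); p=camera('wrist')
print(proj(p,[P,P+[0,0,.035],P+[0,0,.014]-M[:,1]*.029+M[:,0]*.029,P+[0,0,.014]+M[:,1]*.029+M[:,0]*.029,P-[0,0,.07]-M[:,1]*.029+M[:,0]*.029,P-[0,0,.07]+M[:,1]*.029+M[:,0]*.029],P,M).round(1))
a=np.linspace(0,2*np.pi,90); c=np.c_[.0265*np.cos(a),.0265*np.sin(a),0*a]
im=p['img'][:,:,::-1].copy(); S=4; o=[230,170]; im=cv2.resize(im[170:310,230:420],None,fx=S,fy=S,interpolation=0)
for z in (.02,.035+.006): cv2.polylines(im,[((proj(p,P+[0,0,z]+c,P,M)-o+.5)*S).astype(np.int32)],True,(0,0,255),1)
b=np.array([(1,1),(1,-1),(-1,-1),(-1,1)])*.029
for z in (.014+.0,-.070): cv2.polylines(im,[((proj(p,P+[0,0,z]+b@M[:,:2].T,P,M)-o+.5)*S).astype(np.int32)],True,(0,255,0),1)
cv2.imwrite('pics/held.png',im)
E
```

```text
[[322.7 258.8]
 [323.  298.6]
 [257.4 213.6]
 [388.1 213.4]
 [281.8 177.1]
 [363.  177. ]]
```

View pics/held.png

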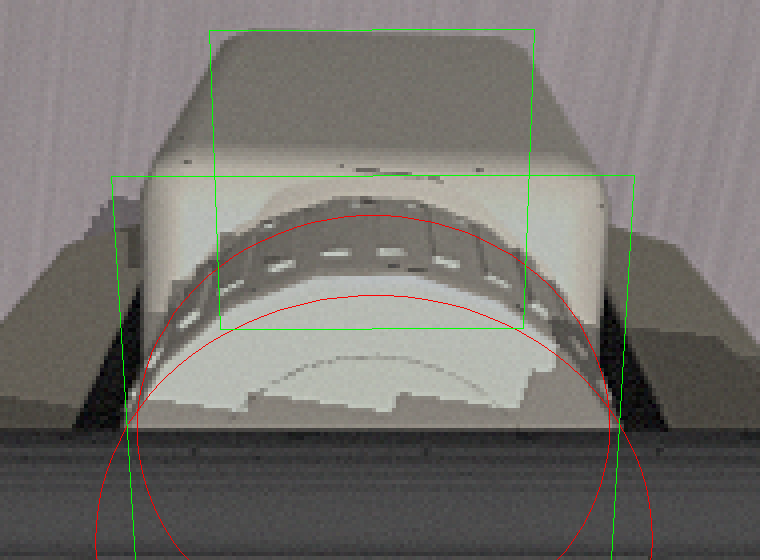

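```bash
python3 - <<'E'
from h import *
rep(); print(shift([.5367,.1168,.14]))
E
```

```text
t 7.65 tcp [ 5.484e-01 -3.000e-04  2.756e-01] yawx 1.7279 zax [-1.e-04 -0.e+00 -1.e+00] F [-0.05  0.62 -3.8 ] T [-0.018 -0.132  0.087] gap 0.0578 q7 [ 0.277 -0.213]
[0.11751445 0.00683265 0.13558284]
```

```bash
python3 -m jog '[[0.05,0.003,0,-0.03],[0.1,0.006,0,-0.03],[0.1175,0.0068,0.03,-0.03],[0.1175,0.0068,0.09,-0.03],[0.1175,0.0068,0.13,-0.03],[0.1175,0.0068,0.1355,-0.03],[0.1175,0.0068,0.1355,-0.03],[0.1175,0.0068,0.1355,-0.03]]'
python3 - <<'E'
from h import *
rep(); print(shift([.5367,.1168,.14]))
for c in ('top','side'):
    p=camera(c); uv=proj(p,[[.537,.117,.05]])[0].astype(int)
    cv2.imwrite('pics/a_%s.png'%c,cv2.resize(p['img'][uv[1]-50:uv[1]+50,uv[0]-50:uv[0]+50,::-1],None,fx=5,fy=5,interpolation=0))
    save('full_'+c,p)
E
```

```text
t: 8.65
tcp_pos: [0.5378, 0.117, 0.1418]
orientation: [0.001, 0.638, 0.77, 0.001]
contact_force: [1.2, -0.7, -4.8]
finger_gap: 0.0582
t 8.65 tcp [0.5378 0.117  0.1418] yawx 1.7575 zax [ 2.8e-03  7.0e-04 -1.0e+00] F [ 1.18 -0.66 -4.82] T [-0.142 -0.267  0.039] gap 0.0582 q7 [-0.013 -0.56 ]
[-1.53927057e-05 -1.10866450e-03  1.80600057e-03]
```

View pics/a_side.png

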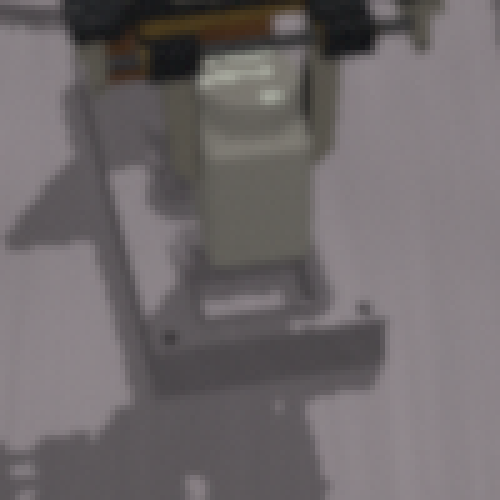

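```bash
python3 -m jog '[[0,0,0.01,0],[0,0,0.02,0],[0,0,0.025,0],[0,0,0.03,0],[0,0,0.03,0]]'
python3 -m jog '[[0,0,0.005,0],[0,0,0.01,0],[0,0,0.01,0],[0,0,0.01,0]]'
python3 -c "from h import *;rep()"
```

```text
t: 9.38
tcp_pos: [0.5365, 0.1168, 0.1096]
orientation: [-0.0, 0.638, 0.77, -0.0]
contact_force: [8.2, 1.4, -6.6]
finger_gap: 0.0578
t: 9.88
tcp_pos: [0.5367, 0.1168, 0.1001]
orientation: [-0.0, 0.638, 0.77, 0.0]
contact_force: [5.9, 2.1, -6.2]
finger_gap: 0.0576
t 9.88 tcp [0.5367 0.1168 0.1001] yawx 1.7579 zax [-0.  0. -1.] F [ 5.9   2.11 -6.19] T [ 0.435 -1.197 -0.05 ] gap 0.0576 q7 [-0.052 -0.608]
```

The tub is inside the lip, and the wall is pushing it towards +x. I'll correct by about 1 mm and keep descending.

```bash
python3 -m jog '[[0,0.001,0,0],[0,0.001,0.004,0],[0,0.001,0.008,0],[0,0.001,0.012,0],[0,0.001,0.012,0]]'
python3 -m jog '[[0,0,0.003,0],[0,0,0.006,0],[0,0,0.006,0]]'
python3 -c "from h import *;rep()"
```

```text
t: 10.5
tcp_pos: [0.5375, 0.1169, 0.0876]
orientation: [-0.0, 0.638, 0.77, -0.0]
contact_force: [6.9, 1.2, -6.8]
finger_gap: 0.0579
t: 10.88
tcp_pos: [0.5376, 0.1169, 0.0819]
orientation: [-0.0, 0.638, 0.77, -0.0]
contact_force: [-7.6, 0.7, -2.2]
finger_gap: 0.0576
t 10.88 tcp [0.5376 0.1169 0.0819] yawx 1.7578 zax [-5.e-04 -2.e-04 -1.e+00] F [-7.63  0.73 -2.24] T [ 0.101  1.575 -0.019] gap 0.0576 q7 [-0.071 -0.629]
```

```bash
python3 -m jog '[[0,0,0.001,0],[0,0,0.002,0],[0,0,0.002,0]]'
python3 -m jog '[[0,0,0.001,0],[0,0,0.001,0]]'
python3 -c "from h import *;rep()"
```

```text
t: 11.25
tcp_pos: [0.5377, 0.1169, 0.0801]
orientation: [-0.0, 0.638, 0.77, 0.0]
contact_force: [5.0, -0.9, -5.4]
finger_gap: 0.0578
t: 11.5
tcp_pos: [0.5378, 0.1169, 0.0796]
orientation: [0.0, 0.638, 0.77, 0.0]
contact_force: [-7.7, -2.2, 2.8]
finger_gap: 0.0582
t 11.5 tcp [0.5378 0.1169 0.0796] yawx 1.7578 zax [ 5.e-04 -3.e-04 -1.e+00] F [-7.72 -2.17  2.85] T [-0.205  1.402 -0.011] gap 0.0582 q7 [-0.074 -0.632]
```

```bash
python3 -m jog '[[0,0,0.0005,0],[0,0,0.0005,0],[0,0,0.0005,0],[0,0,0.0005,0]]' -1
python3 -m jog '[[0,0,-0.02,0],[0,0,-0.06,0],[0,0,-0.12,0],[0,0,-0.12,0],[0,0,-0.12,0]]' -1
python3 - <<'E'
from h import *
rep(); P,M,s=pose()
p=camera('wrist'); save('w5',p)
for n in ['tub','lid']: print(n,[(np.round(d['at'],4).tolist(),round(d['score'],2)) for d in nets.mark_of(n,p)][:4])
p=camera('side');
for n in ['tub','lid']: print(n,[(np.round(d['at'],4).tolist(),round(d['score'],2)) for d in nets.mark_of(n,p)][:4])
uv=proj(p,[[.537,.117,.05]])[0].astype(int)
cv2.imwrite('pics/b_side.png',cv2.resize(p['img'][uv[1]-50:uv[1]+50,uv[0]-50:uv[0]+50,::-1],None,fx=5,fy=5,interpolation=0))
E
```

```text
t: 12.0
tcp_pos: [0.5377, 0.117, 0.0786]
orientation: [-0.0, 0.638, 0.77, 0.0]
contact_force: [0.3, -0.1, -0.3]
finger_gap: 0.0911
t: 12.62
tcp_pos: [0.5375, 0.1165, 0.1985]
orientation: [0.0, 0.638, 0.77, -0.0]
contact_force: [0.2, 0.5, 0.9]
finger_gap: 0.0928
t 12.62 tcp [0.5375 0.1165 0.1985] yawx 1.7574 zax [ 2.e-04 -4.e-04 -1.e+00] F [0.24 0.51 0.85] T [-0.039 -0.124 -0.025] gap 0.0928 q7 [ 0.04  -0.499]
tub [([0.5397, 0.1132, 0.0029], 0.72), ([0.5333, 0.118, 0.0939], 0.48)]
lid [([0.5363, 0.121, 0.0928], 0.93)]
tub [([0.6275, -0.316, -0.001], 0.91), ([0.3775, -0.3809, 0.0004], 0.88), ([0.539, 0.1157, 0.0016], 0.78), ([0.6343, -0.1327, 0.0012], 0.33)]
lid [([0.6337, -0.3198, 0.0893], 0.94), ([0.5366, 0.1183, 0.0977], 0.79), ([0.3788, -0.3849, 0.0927], 0.63)]
```

View pics/w5.png

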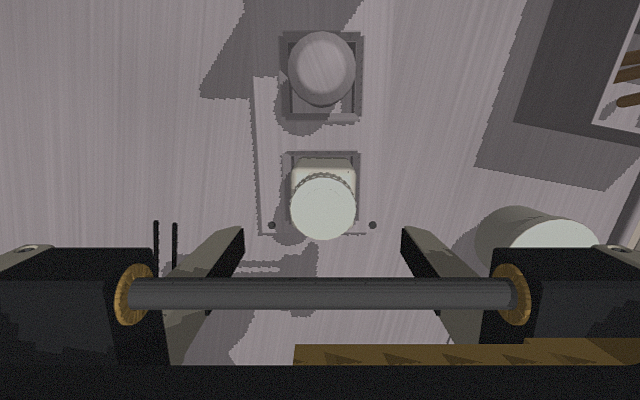

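View pics/b_side.png

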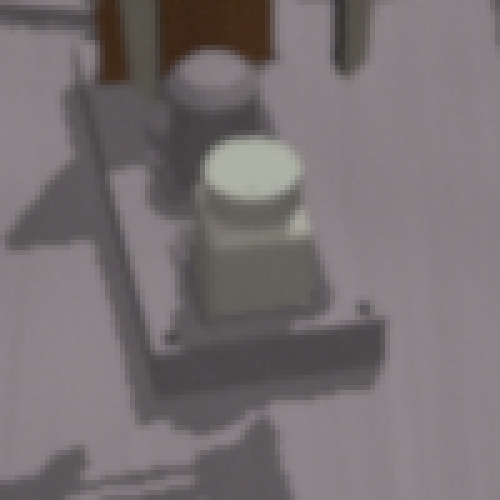

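```bash
python3 -m jog '[[0,0,0,-0.18],[0,0,0,-0.36],[0,0,0,-0.54],[0,0,0,-0.72],[0,0,0,-0.9],[0,0,0,-1.08],[0,0,0,-1.26],[0,0,0,-1.44],[0,0,0,-1.62],[0,0,0,-1.8],[0,0,0,-1.98],[0,0,0,-2.16]]' -1
python3 -m jog '[[0,0,0.03,0],[0,0,0.03,0]]' -1
python3 - <<'E'
from h import *
rep(); print(shift([.5377,.117,.1175]))
E
```

```text
t: 14.42
tcp_pos: [0.5375, 0.1169, 0.198]
orientation: [-0.0, -0.381, 0.924, 0.0]
contact_force: [0.4, -0.4, -0.2]
finger_gap: 0.0926
t: 14.68
tcp_pos: [0.5366, 0.1164, 0.1667]
orientation: [-0.002, -0.378, 0.926, 0.0]
contact_force: [-0.3, -0.3, 2.0]
finger_gap: 0.0929
t 14.68 tcp [0.5366 0.1164 0.1667] yawx -2.3653 zax [-4.e-03 -7.e-04 -1.e+00] F [-0.3  -0.32  2.03] T [ 0.099 -0.141  0.001] gap 0.0929 q7 [0.362 1.207]
[-0.0013816  -0.00041489  0.04922027]
```

```bash
python3 -m jog '[[0,0,0.02,0],[0,0,0.04,0],[0,0,0.051,0],[0,0,0.051,0],[0,0,0.051,0]]' -1
python3 -c "from h import *;rep()"
python3 -m jog '[[0,0,0,0],[0,0,0,0],[0,0,0,0],[0,0,0,0],[0,0,0,0],[0,0,0,0],[0,0,0,0]]' 1
python3 -c "from h import *;rep()"
```

```text
t: 15.3
tcp_pos: [0.538, 0.1172, 0.1183]
orientation: [0.0, -0.378, 0.926, -0.0]
contact_force: [-0.5, 0.2, -0.2]
finger_gap: 0.0932
t 15.3 tcp [0.538  0.1172 0.1183] yawx -2.3654 zax [ 7.e-04  3.e-04 -1.e+00] F [-0.55  0.2  -0.19] T [ 0.132 -0.083 -0.018] gap 0.0932 q7 [0.314 1.125]
t: 16.18
tcp_pos: [0.5377, 0.1169, 0.1176]
orientation: [-0.0, -0.378, 0.926, 0.0]
contact_force: [-0.5, -0.2, -0.2]
finger_gap: 0.0527
t 16.18 tcp [0.5377 0.1169 0.1176] yawx -2.3653 zax [-1.e-04 -0.e+00 -1.e+00] F [-0.47 -0.24 -0.16] T [ 0.171 -0.098  0.045] gap 0.0527 q7 [0.314 1.124]
```

```bash
python3 -m jog '[[0,0,0,0.1],[0,0,0.0001,0.2],[0,0,0.0002,0.3],[0,0,0.0002,0.4],[0,0,0.0003,0.5]]'
python3 -c "from h import *;rep()"
python3 -m jog '[[0,0,0,0.05],[0,0,0.0001,0.1]]'
python3 -c "from h import *;rep()"
```

```text
t: 16.8
tcp_pos: [0.5377, 0.117, 0.1173]
orientation: [0.0, -0.136, 0.991, 0.0]
contact_force: [-1.6, -1.0, -0.7]
finger_gap: 0.0521
t 16.8 tcp [0.5377 0.117  0.1173] yawx -2.8685 zax [ 0.e+00  1.e-04 -1.e+00] F [-1.62 -1.   -0.7 ] T [ 0.099 -0.116  0.008] gap 0.0521 q7 [0.249 0.698]
t: 17.05
tcp_pos: [0.5377, 0.117, 0.1172]
orientation: [-0.0, -0.087, 0.996, 0.0]
contact_force: [-0.6, 0.1, 0.0]
finger_gap: 0.0525
t 17.05 tcp [0.5377 0.117  0.1172] yawx -2.9669 zax [-0.  0. -1.] F [-0.63  0.09  0.01] T [ 0.111 -0.102  0.04 ] gap 0.0525 q7 [0.235 0.616]
```

```bash
for i in 1 2; do python3 -m jog '[[0,0,0,0.05],[0,0,0.0001,0.1],[0,0,0.0001,0.15]]' >/dev/null
python3 -c "from h import *;rep()"; done
```

```text
t 17.43 tcp [0.5377 0.117  0.1171] yawx -3.1169 zax [ 0.e+00  1.e-04 -1.e+00] F [0.56 0.39 0.08] T [ 0.068 -0.103  0.018] gap 0.0524 q7 [0.213 0.493]
t 17.8 tcp [0.5376 0.1171 0.1171] yawx 3.0165 zax [ 0.e+00  1.e-04 -1.e+00] F [-1.49 -0.54  0.21] T [ 0.076 -0.09   0.04 ] gap 0.0524 q7 [0.19  0.371]
```

```bash
python3 -m jog '[[0,0,0,0.05],[0,0,0.0001,0.1],[0,0,0.0001,0.15]]' >/dev/null
python3 -c "from h import *;rep()"
python3 -m jog '[[0,0,0,0.05],[0,0,0.0001,0.1]]' >/dev/null
python3 -c "from h import *;rep()"
```

```text
t 18.18 tcp [0.5375 0.1175 0.1171] yawx 2.8673 zax [ 1.e-04  7.e-04 -1.e+00] F [-2.13  1.21  1.62] T [0.431 0.281 0.293] gap 0.0526 q7 [0.166 0.251]
t 18.43 tcp [0.5372 0.1179 0.1171] yawx 2.7682 zax [-2.e-04  9.e-04 -1.e+00] F [-3.24  2.6   5.07] T [0.434 0.474 0.513] gap 0.0527 q7 [0.15  0.171]
```

```bash
python3 -m jog '[[0,0,0,0.05],[0,0,0,0.1]]' >/dev/null
python3 -c "from h import *;rep()"
```

```text
t 18.68 tcp [0.5371 0.1179 0.1171] yawx 2.6688 zax [-2.e-04  7.e-04 -1.e+00] F [-2.46  1.72  3.37] T [0.437 0.484 0.654] gap 0.0526 q7 [0.133 0.093]
```

```bash
python3 -m jog '[[0,0,0,0],[0,0,0,0]]' >/dev/null
python3 -c "from h import *;rep()"
```

```text
t 18.93 tcp [0.5371 0.1179 0.117 ] yawx 2.6702 zax [-4.e-04  8.e-04 -1.e+00] F [-4.5   3.13  5.87] T [0.676 0.808 0.375] gap 0.0524 q7 [0.133 0.094]
```

The torque rose past 0.5 N m, and the last step went further than I wanted. I'll back off 0.4 rad and come in again slowly, reading each step.

```bash
cat >> h.py <<'E'
def br():
    p,M,s=pose(); print(round(s['t'],2),'yaw',round(np.arctan2(M[1,0],M[0,0]),4),'xy',p.round(4),'F',np.round(s['contact_force'],1),'Tz',round(s['ft_torque'][2],3),'j7',round(s['joint_torque'][6],3))
E
python3 -m jog '[[0,0,0,-0.05]]' >/dev/null; python3 -c "from h import *;br()"
python3 -m jog '[[0,0,0,-0.05]]' >/dev/null; python3 -c "from h import *;br()"
python3 -m jog '[[0,0,0,-0.05]]' >/dev/null; python3 -c "from h import *;br()"
python3 -m jog '[[0,0,0,-0.05]]' >/dev/null; python3 -c "from h import *;br()"
python3 -m jog '[[0,0,0,-0.05]]' >/dev/null; python3 -c "from h import *;br()"
python3 -m jog '[[0,0,0,-0.05]]' >/dev/null; python3 -c "from h import *;br()"
python3 -m jog '[[0,0,0,-0.05]]' >/dev/null; python3 -c "from h import *;br()"
python3 -m jog '[[0,0,0,-0.05]]' >/dev/null; python3 -c "from h import *;br()"
```

```text
19.05 yaw 2.72 xy [0.5373 0.1173 0.1171] F [-3.3 -0.4  6.2] Tz -0.146 j7 -0.672
19.18 yaw 2.7698 xy [0.5379 0.1168 0.117 ] F [-0.6 -0.4  4.6] Tz -0.045 j7 -0.452
19.3 yaw 2.8194 xy [0.5382 0.1167 0.117 ] F [-0.1  0.3  3.3] Tz -0.11 j7 -0.425
19.43 yaw 2.8691 xy [0.5381 0.1168 0.1171] F [-0.8  1.   5. ] Tz -0.219 j7 -0.296
19.55 yaw 2.919 xy [0.5381 0.1167 0.117 ] F [-1.1  0.6  4.7] Tz -0.192 j7 -0.271
19.68 yaw 2.969 xy [0.5381 0.1168 0.1171] F [-1.  -0.   4.3] Tz -0.26 j7 -0.281
19.8 yaw 3.019 xy [0.5381 0.1167 0.1171] F [-1.1  0.2  4.8] Tz -0.225 j7 -0.288
19.93 yaw 3.069 xy [0.5381 0.1168 0.117 ] F [-1.7  0.5  4. ] Tz -0.243 j7 -0.294
```

```bash

python3 -m jog '[[0,0,0,0.05]]' >/dev/null; python3 -c "from h import *;br()"
python3 -m jog '[[0,0,0,0.05]]' >/dev/null; python3 -c "from h import *;br()"
python3 -m jog '[[0,0,0,0.05]]' >/dev/null; python3 -c "from h import *;br()"
python3 -m jog '[[0,0,0,0.03]]' >/dev/null; python3 -c "from h import *;br()"
python3 -m jog '[[0,0,0,0.03]]' >/dev/null; python3 -c "from h import *;br()"
python3 -m jog '[[0,0,0,0.03]]' >/dev/null; python3 -c "from h import *;br()"
```

```text
20.05 yaw 3.0179 xy [0.5383 0.1168 0.117 ] F [-0.5  0.7  4.6] Tz 0.077 j7 0.931
20.18 yaw 2.9668 xy [0.5383 0.1169 0.1171] F [-0.5  0.4  4.3] Tz 0.24 j7 0.276
20.3 yaw 2.9172 xy [0.5383 0.1169 0.1171] F [-0.2  0.3  3.9] Tz 0.287 j7 0.264
20.43 yaw 2.8874 xy [0.5383 0.117  0.117 ] F [0.6 0.3 4.3] Tz 0.249 j7 -0.081
20.55 yaw 2.8569 xy [0.5383 0.1169 0.117 ] F [1.  0.3 5.9] Tz 0.308 j7 0.046
20.68 yaw 2.8265 xy [0.5383 0.1169 0.1171] F [1.3 0.2 5.4] Tz 0.294 j7 0.04
```

```bash

python3 -m jog '[[0,0,0,0.03]]' >/dev/null; python3 -c "from h import *;br()"
python3 -m jog '[[0,0,0,0.03]]' >/dev/null; python3 -c "from h import *;br()"
python3 -m jog '[[0,0,0,0]]' >/dev/null; python3 -c "from h import *;br()
P,M,s=pose();p=camera('wrist');save('w6',p)
p=camera('side');uv=proj(p,[[.537,.117,.08]])[0].astype(int)
cv2.imwrite('pics/c_side.png',cv2.resize(p['img'][uv[1]-50:uv[1]+50,uv[0]-50:uv[0]+50,::-1],None,fx=5,fy=5,interpolation=0))"
```

```text
20.8 yaw 2.7966 xy [0.5382 0.117  0.117 ] F [ 1.3 -0.1  5.4] Tz 0.333 j7 0.025
20.93 yaw 2.7671 xy [0.5378 0.1173 0.117 ] F [-2.3  2.1  5.9] Tz 0.444 j7 -0.154
21.05 yaw 2.7675 xy [0.5377 0.1174 0.117 ] F [-1.1  1.5  5.7] Tz 0.172 j7 -0.283
```

View pics/w6.png

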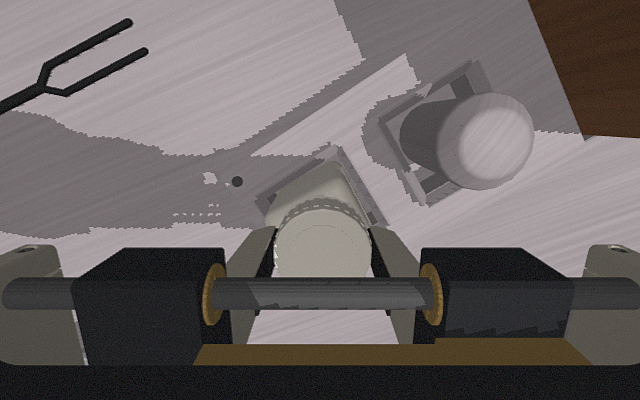

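View pics/c_side.png

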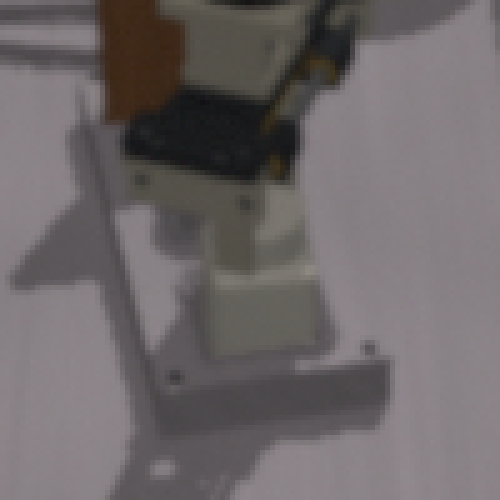

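```bash
python3 - <<'E'
import cv2
im=cv2.imread('pics/w6.png'); cv2.imwrite('pics/w6z.png',cv2.resize(im[130:270,230:420],None,fx=4.2,fy=4.2,interpolation=cv2.INTER_CUBIC))
E
```

```text
(no output)
```

View pics/w6z.png

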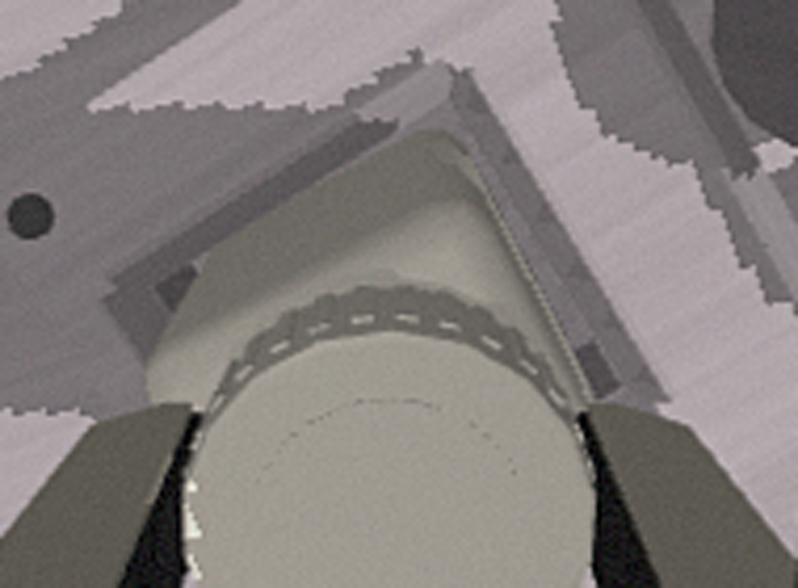

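```bash

python3 -m jog '[[0,0,0,0.01],[0,0,0,0.02]]' >/dev/null; python3 -c "from h import *;br()"
python3 -m jog '[[0,0,0,0.01],[0,0,0,0.02]]' >/dev/null; python3 -c "from h import *;br()"
python3 -c "from h import *
p=camera('wrist');save('w7',p);br()"
python3 -m jog '[[0,0,0,0.01],[0,0,0,0.02]]' >/dev/null; python3 -c "from h import *;br()"
```

```text
21.4 yaw 2.7484 xy [0.5373 0.1177 0.117 ] F [-3.2  2.6  7.1] Tz 0.434 j7 -0.373
21.65 yaw 2.7287 xy [0.5371 0.1178 0.117 ] F [-3.5  2.3  7. ] Tz 0.465 j7 -0.387
21.7 yaw 2.7282 xy [0.5371 0.1178 0.117 ] F [-2.9  1.9  8.1] Tz 0.414 j7 -0.401
21.95 yaw 2.7088 xy [0.5371 0.1179 0.117 ] F [-3.4  2.   7.4] Tz 0.516 j7 -0.401
```

```bash
python3 - <<'E'
from h import *
p=camera('wrist'); save('w8',p); br()
A=[cv2.imread('pics/w%d.png'%i)[130:270,230:420] for i in (6,8)]
cv2.imwrite('pics/w68.png',cv2.resize(np.hstack(A),None,fx=2.1,fy=2.1,interpolation=cv2.INTER_CUBIC))
g=[cv2.cvtColor(a,cv2.COLOR_BGR2GRAY).astype(np.float32) for a in A]
# lid rib band
def ph(a,b,r,c): 
    a=a[r,c];b=b[r,c];return cv2.phaseCorrelate(a-a.mean(),b-b.mean(),cv2.createHanningWindow(a.shape[::-1],cv2.CV_32F))
print('ribs',ph(*g,slice(62,84),slice(70,118)))
print('tub',ph(*g,slice(30,66),slice(50,135)))
E
```

```text
22.0 yaw 2.7084 xy [0.5371 0.1179 0.117 ] F [-2.7  2.2  6.8] Tz 0.499 j7 -0.435
ribs ((-0.18319384856222243, 0.08639256958701047), 0.9960620577136675)
tub ((-1.062711818678146, -0.17362228832886473), 0.7988992396696114)
```

View pics/w68.png

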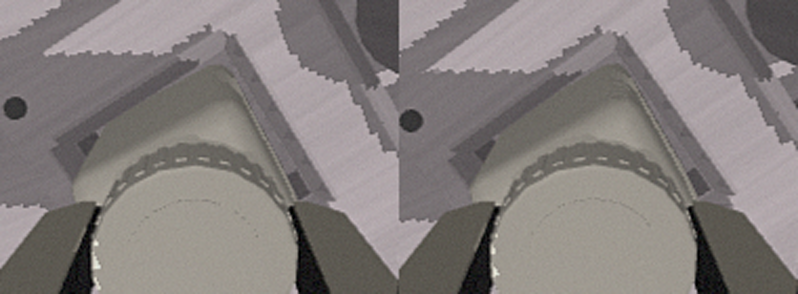

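```bash
cat > ecc.py <<'E'
from h import *
import sys
def run(a,b):
    g=[cv2.cvtColor(cv2.imread('pics/%s.png'%i),cv2.COLOR_BGR2GRAY) for i in (a,b)]
    def m(poly):
        k=np.zeros((400,640),np.uint8); cv2.fillPoly(k,[np.int32(np.array(poly)/4.2+[230,130])],255); return k
    masks={'tub':m([(170,360),(215,290),(430,150),(470,180),(560,370),(500,320),(400,280),(300,295),(220,370)]),'rack':m([(80,240),(430,40),(760,560),(700,420),(620,420),(640,380),(480,90),(440,75),(120,280)])}
    for n,k in masks.items():
        W=np.eye(2,3,dtype=np.float32)
        try:
            c,W=cv2.findTransformECC(g[0],g[1],W,cv2.MOTION_EUCLIDEAN,(3,300,1e-7),k,3)
            print(a,b,n,'rot',round(float(np.arctan2(W[1,0],W[0,0])),4),'cc',round(c,4), 'shift of axis pt',(W@[324,262,1]-[324,262]).round(2))
        except cv2.error as e: print(n,'fail')
for a,b in zip(sys.argv[1::2],sys.argv[2::2]): run(a,b)
E
python3 ecc.py w6 w7 w7 w8 w6 w8
```

```text
w6 w7 tub rot -0.0089 cc 0.9911 shift of axis pt [ 0.59 -0.28]
rack fail
w7 w8 tub rot 0.0127 cc 0.9811 shift of axis pt [-1.05  0.48]
rack fail
w6 w8 tub rot -0.0096 cc 0.971 shift of axis pt [-0.11 -0.12]
rack fail
```

```bash
python3 - <<'E'
from h import *
p=camera('wrist'); P,M,s=pose(); save('w9',p); br()
im=p['img'][130:270,230:420,::-1]
cv2.imwrite('pics/w9z.png',cv2.resize(im,None,fx=4.2,fy=4.2,interpolation=cv2.INTER_CUBIC))
np.savez('w9.npz',K=p['K'],T=p['T_tool_cam'],P=P,M=M)
E
```

```text
22.05 yaw 2.7088 xy [0.5371 0.1179 0.117 ] F [-2.2  2.3  7.3] Tz 0.446 j7 -0.523
```

View pics/w9z.png

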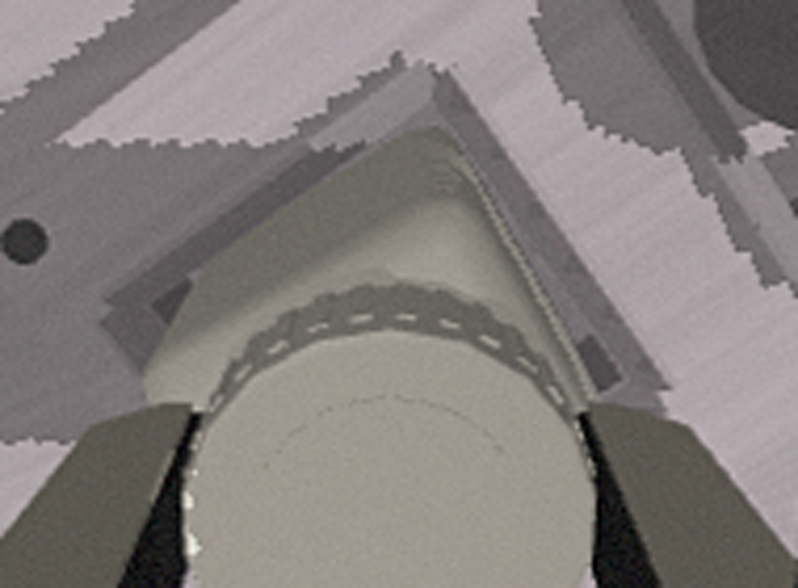

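```bash

python3 -m jog '[[0,0,-0.0003,0],[0,0,-0.0003,0.005]]' >/dev/null; python3 -c "from h import *;br()"
python3 -m jog '[[0,0,0,0.005],[0,0,0,0.01]]' >/dev/null; python3 -c "from h import *;br()"
python3 -m jog '[[0,0,0,0.005],[0,0,0,0.01]]' >/dev/null; python3 -c "from h import *;br()
p=camera('wrist');save('w10',p);br()"
python3 ecc.py w9 w10
```

```text
22.3 yaw 2.7036 xy [0.5372 0.1178 0.1171] F [-4.3  4.4  3.4] Tz 0.48 j7 -0.399
22.55 yaw 2.6935 xy [0.5372 0.1178 0.1171] F [-3.7  4.1  4.2] Tz 0.477 j7 -0.456
22.8 yaw 2.6834 xy [0.5372 0.1177 0.1171] F [-3.2  4.7  3.8] Tz 0.54 j7 -0.47
22.85 yaw 2.6832 xy [0.5372 0.1177 0.1171] F [-3.7  3.6  4.1] Tz 0.465 j7 -0.475
w9 w10 tub rot -0.03 cc 0.9277 shift of axis pt [ 1.42 -0.06]
rack fail
```

```bash

python3 -m jog '[[0,0,0,-0.01],[0,0,0,-0.015]]' >/dev/null; python3 -c "from h import *;br()"
python3 -m jog '[[0,0,0,0],[0,0,0,0],[0,0,0,0],[0,0,0,0]]' -1
python3 -m jog '[[0,0,-0.02,0],[0,0,-0.06,0],[0,0,-0.12,0],[0,0,-0.13,0],[0,0,-0.13,0],[0,0,-0.13,0]]' -1
python3 - <<'E'
from h import *
rep(); p=camera('wrist'); save('w11',p)
for n in ['tub','lid']: print(n,[(np.round(d['at'],4).tolist(),round(d['score'],2)) for d in nets.mark_of(n,p)][:4])
p=camera('side'); save('s11',p)
for n in ['tub','lid','shaker','board','bowl','round_tub']: print(n,[(np.round(d['at'],4).tolist(),round(d['score'],2)) for d in nets.mark_of(n,p)][:4])
uv=proj(p,[[.537,.117,.05]])[0].astype(int)
cv2.imwrite('pics/d_side.png',cv2.resize(p['img'][uv[1]-50:uv[1]+50,uv[0]-50:uv[0]+50,::-1],None,fx=5,fy=5,interpolation=0))
E
```

```text
23.1 yaw 2.6974 xy [0.5375 0.1174 0.1172] F [-3.2  3.2  5.8] Tz -0.071 j7 -0.023
t: 23.6
tcp_pos: [0.5377, 0.1167, 0.117]
orientation: [-0.0, 0.22, 0.975, -0.0]
contact_force: [-0.7, 0.0, -0.8]
finger_gap: 0.0881
t: 24.35
tcp_pos: [0.5371, 0.1163, 0.2457]
orientation: [-0.001, 0.22, 0.975, -0.001]
contact_force: [-0.8, -0.3, -0.3]
finger_gap: 0.0928
t 24.35 tcp [0.5371 0.1163 0.2457] yawx 2.6976 zax [-2.e-03 -8.e-04 -1.e+00] F [-0.79 -0.31 -0.28] T [-0.002 -0.215  0.032] gap 0.0928 q7 [0.268 0.307]
tub [([0.5352, 0.1129, 0.0029], 0.7)]
lid [([0.534, 0.12, 0.0901], 0.6)]
tub [([0.3767, -0.384, 0.0038], 0.93), ([0.5398, 0.1163, 0.0014], 0.86), ([0.6279, -0.3143, 0.0017], 0.8)]
lid [([0.6329, -0.3202, 0.0943], 0.9), ([0.3792, -0.3847, 0.0921], 0.74), ([0.537, 0.1166, 0.0952], 0.69)]
shaker [([0.5145, 0.2201, 0.003], 0.6)]
board [([0.4988, 0.3171, 0.002], 0.86)]
bowl [([0.635, -0.1347, 0.0014], 0.65)]
round_tub [([0.7677, 0.0874, -0.0041], 0.82)]
```

View pics/w11.png

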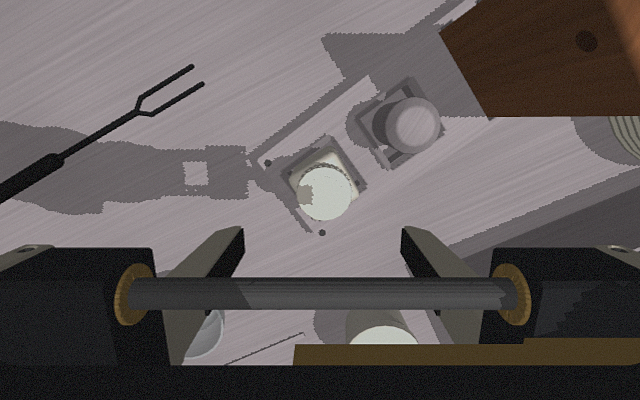

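View pics/d_side.png

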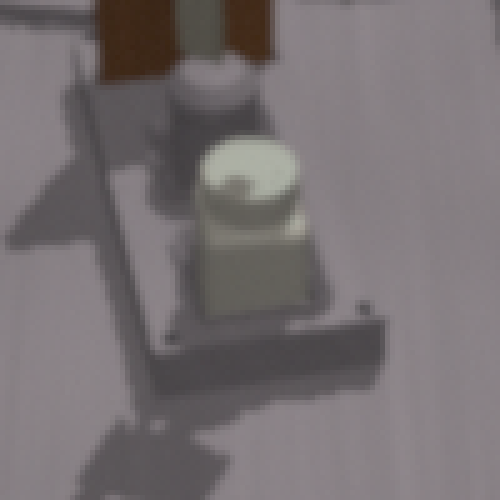

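The tub stands upright in the pocket at about (325,190) in the wrist view. Its lid is on, the gripper is clear, and the bystanders are unmoved. Handing in.

```bash
python3 -c "
from h import *
print(env.sign_off()); rep()"
```

```text
the job is handed in; nothing more can be done
None
the job is handed in; nothing more can be done
```

I stood the white square tub in the empty pocket and screwed its lid down on the seal. I then let go, raised the gripper clear and handed the job in at about 24.5 s.

**Seating:** The last pictures show the tub upright in the pocket. The networks put it within about 5 mm of the point where I seated it, and their accuracy is about 4 mm. When the tub was lowered the arm stopped at the height that matches the pocket floor, and the vertical load came off there.

**Bystanders:** The shaker, board, bowl and round tub were found again within about 6 mm of their first positions, which is close to the networks' error. I did not measure the fork, skewer and tongs again, but nothing came near them.

**Lid torque:** It was about 0.04 N m while turning freely. It was about 0.47 to 0.54 N m in the final slow turning, so roughly 0.45 above free. That is inside the 0.3 to 0.55 band, but above the ideal 0.4.

**Doubtful checks:**
- **First tightening:** I took one step too many, and the torque briefly read 0.65 N m at a faster turning speed. I backed off 0.4 rad and came in again slowly. Because the tub turns a little in the pocket, I can't be sure how far the lid really turned back. The lid could therefore be somewhat tighter than the slow reading suggests.
- **Image check:** The picture comparison that the lid was turning against the tub at the end supports the slow reading, but it is noisy. Earlier comparisons with it disagreed with each other.

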